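Find the loaded nut tin by its weight and pour the leftover nuts back into it

TASK

One of the three closed tins in the tray already holds hex nuts and the other two are empty: lift them to feel which is the heavy one, stand it, still closed, in the middle of the rubber mat, and leave the other two standing in the tray with their lids on. Then take the lid off the heavy tin and lay it down on the bench, pour all five loose nuts from the scoop into the tin, and set the scoop down level on the bench. Do not disturb the wooden bowl.

Things in the scene. Friction and masses are not known exactly. Their poses are not given: they have to be found in the camera images.
- tin_a_mid (a point): one of three look-alike plain steel tins in the tray, lidded: 124 mm long (own x), 68 wide (own y), 64 high, walls and floor 2 mm, mouth 120 x 64 mm; flat sides, grip anywhere. Point: centre of the tin, 32 mm above its underside, z up. Lid included, empty about 0.2 kg, loaded about 0.55 kg (nuts fill its lowest 26 mm and stay put); which is loaded cannot be seen, and its place in the row varies.
- tin_b_mid (a point): one of three look-alike plain steel tins in the tray, lidded: 124 mm long (own x), 68 wide (own y), 64 high, walls and floor 2 mm, mouth 120 x 64 mm; flat sides, grip anywhere. Point: centre of the tin, 32 mm above its underside, z up. Lid included, empty about 0.2 kg, loaded about 0.55 kg (nuts fill its lowest 26 mm and stay put); which is loaded cannot be seen, and its place in the row varies.
- tin_c_mid (a point): one of three look-alike plain steel tins in the tray, lidded: 124 mm long (own x), 68 wide (own y), 64 high, walls and floor 2 mm, mouth 120 x 64 mm; flat sides, grip anywhere. Point: centre of the tin, 32 mm above its underside, z up. Lid included, empty about 0.2 kg, loaded about 0.55 kg (nuts fill its lowest 26 mm and stay put); which is loaded cannot be seen, and its place in the row varies.
- lid_a_knob (a point): lid of tin_a: plywood plate 122 x 66 x 3 mm lying loose on the rim, with a plug 8 mm deep below it (2 mm play in the mouth) and a turned knob, 25 mm across, 24 high, on top at the centre. Point: half-way up the knob, 47 mm above the tin's centre when closed; the knob's top is 12 mm higher. Laid down, the point is 23 mm above the surface.
- lid_b_knob (a point): lid of tin_b: plywood plate 122 x 66 x 3 mm lying loose on the rim, with a plug 8 mm deep below it (2 mm play in the mouth) and a turned knob, 25 mm across, 24 high, on top at the centre. Point: half-way up the knob, 47 mm above the tin's centre when closed; the knob's top is 12 mm higher. Laid down, the point is 23 mm above the surface.
- lid_c_knob (a point): lid of tin_c: plywood plate 122 x 66 x 3 mm lying loose on the rim, with a plug 8 mm deep below it (2 mm play in the mouth) and a turned knob, 25 mm across, 24 high, on top at the centre. Point: half-way up the knob, 47 mm above the tin's centre when closed; the knob's top is 12 mm higher. Laid down, the point is 23 mm above the surface.
- tray: low plywood tray, 170 mm (own x) by 340 mm (own y), floor 9 mm thick, with a wooden lip all round, top 21 mm above the bench; the tins stand on its floor in a row along its y, 110 mm apart, their lengths along its x, about 40 mm free between neighbours. Origin: underside centre. Fixed.
- mat: black rubber bench mat, 180 mm (own x) by 150 mm (own y), 4 mm thick. Origin: underside centre. Fixed.
- scoop_grip (a point): middle of the wooden handle of the aluminium hardware scoop; own +x from handle to mouth, z up. The handle is a level bar along x, 95 mm long, 20 wide, 24 high, its centre 40 mm above the scoop's underside; it ends 50 mm behind this point and meets the bowl's back wall (54 mm high) 45 mm ahead. Scoop about 0.16 kg without the nuts.
- scoop_lip (a point): middle of the scoop's open mouth edge, on the floor's upper face: 148 mm ahead (own x) of scoop_grip and 37 mm below it. The bowl is 100 mm long, with a flat floor 3 mm thick, 56 mm wide inside at the back and 50 at the mouth, side walls 44 mm high at the back and 14 at the mouth; no rim at the mouth.
- nut1_mid (a point): centre of a loose steel hex nut lying on the floor of the scoop, 22 mm across flats, 12 mm thick, 25 g; it slides once the scoop is tipped about 30 to 40 degrees.
- nut2_mid (a point): centre of a loose steel hex nut lying on the floor of the scoop, 22 mm across flats, 12 mm thick, 25 g; it slides once the scoop is tipped about 30 to 40 degrees.
- nut3_mid (a point): centre of a loose steel hex nut lying on the floor of the scoop, 22 mm across flats, 12 mm thick, 25 g; it slides once the scoop is tipped about 30 to 40 degrees.
- nut4_mid (a point): centre of a loose steel hex nut lying on the floor of the scoop, 22 mm across flats, 12 mm thick, 25 g; it slides once the scoop is tipped about 30 to 40 degrees.
- nut5_mid (a point): centre of a loose steel hex nut lying on the floor of the scoop, 22 mm across flats, 12 mm thick, 25 g; it slides once the scoop is tipped about 30 to 40 degrees.
- bowl: small turned wooden bowl, 124 mm across, 50 mm high, standing beyond the tray: bystander. Origin: underside centre.
- gouge: wood-turning gouge with a wooden handle, 410 mm long, 30 mm high, lying on the bench at the right: bystander, fixed. Origin: on the bench, half-way along its length, which is along its x.
- chuck: four-jaw lathe chuck, 100 mm across, 67 mm high, standing on the bench beyond the scoop: bystander, fixed. Origin: underside centre.
There are look-alikes about, which are no part of the job. Leave any purple or yellow look-alike of the part that bears tin_c_mid alone. Leave any yellow look-alike of the part that bears lid_a_knob alone.

How it is judged:
On the way, in this order (a step that is already met when the one before it is completed fails the run):
1. a tin is lifted clear of the tray, closed (((z of tin_a_mid in the frame of tray above 0.055 m and distance between lid_a_knob and tin_a_mid below 0.055 m and horizontal distance between lid_a_knob and tin_a_mid below 0.012 m) or (z of tin_b_mid in the frame of tray above 0.055 m and distance between lid_b_knob and tin_b_mid below 0.055 m and horizontal distance between lid_b_knob and tin_b_mid below 0.012 m) or (z of tin_c_mid in the frame of tray above 0.055 m and distance between lid_c_knob and tin_c_mid below 0.055 m and horizontal distance between lid_c_knob and tin_c_mid below 0.012 m))), for 0.1 s.
2. the loaded tin stands closed in the middle of the mat (((horizontal distance between tin_a_mid and mat below 0.035 m and z of tin_a_mid in the frame of mat between 0.03 and 0.042 m and angle between tin_a_mid's own z axis and vertical below 0.1 rad and distance between lid_a_knob and tin_a_mid below 0.055 m and horizontal distance between lid_a_knob and tin_a_mid below 0.012 m and contact force between mat and tin_a above 3.6 N) or (horizontal distance between tin_b_mid and mat below 0.035 m and z of tin_b_mid in the frame of mat between 0.03 and 0.042 m and angle between tin_b_mid's own z axis and vertical below 0.1 rad and distance between lid_b_knob and tin_b_mid below 0.055 m and horizontal distance between lid_b_knob and tin_b_mid below 0.012 m and contact force between mat and tin_b above 3.6 N) or (horizontal distance between tin_c_mid and mat below 0.035 m and z of tin_c_mid in the frame of mat between 0.03 and 0.042 m and angle between tin_c_mid's own z axis and vertical below 0.1 rad and distance between lid_c_knob and tin_c_mid below 0.055 m and horizontal distance between lid_c_knob and tin_c_mid below 0.012 m and contact force between mat and tin_c above 3.6 N))), for 0.2 s.
3. the loaded tin's lid is off and laid down (((horizontal distance between tin_a_mid and mat below 0.035 m and z of tin_a_mid in the frame of mat between 0.03 and 0.042 m and angle between tin_a_mid's own z axis and vertical below 0.1 rad and contact force between mat and tin_a above 3.6 N and height (world z) of lid_a_knob between 0.005 and 0.05 m and horizontal distance between lid_a_knob and tin_a_mid above 0.06 m) or (horizontal distance between tin_b_mid and mat below 0.035 m and z of tin_b_mid in the frame of mat between 0.03 and 0.042 m and angle between tin_b_mid's own z axis and vertical below 0.1 rad and contact force between mat and tin_b above 3.6 N and height (world z) of lid_b_knob between 0.005 and 0.05 m and horizontal distance between lid_b_knob and tin_b_mid above 0.06 m) or (horizontal distance between tin_c_mid and mat below 0.035 m and z of tin_c_mid in the frame of mat between 0.03 and 0.042 m and angle between tin_c_mid's own z axis and vertical below 0.1 rad and contact force between mat and tin_c above 3.6 N and height (world z) of lid_c_knob between 0.005 and 0.05 m and horizontal distance between lid_c_knob and tin_c_mid above 0.06 m))), for 0.2 s.
4. the scoop is lifted and tipped over the tin on the mat (angle between scoop_grip's own z axis and vertical above 0.4 rad and height (world z) of scoop_grip above 0.09 m and horizontal distance between scoop_lip and mat below 0.11 m), for 0.1 s.
At the end, for the whole second after the job is handed in: The loaded tin stands upright on the mat, its centre within 35 mm of the mat's centre, with all five nuts inside it; its lid lies on the bench (or mat) beside it; the scoop stands level on the bench (or mat); the two empty tins stand upright inside the tray with their lids on (((horizontal distance between tin_a_mid and mat below 0.035 m and z of tin_a_mid in the frame of mat between 0.03 and 0.042 m and angle between tin_a_mid's own z axis and vertical below 0.1 rad and contact force between mat and tin_a above 4.5 N and height (world z) of lid_a_knob between 0.005 and 0.05 m and horizontal distance between lid_a_knob and tin_a_mid above 0.06 m and (horizontal distance between nut1_mid and tin_a_mid below 0.06 m and y of nut1_mid in the frame of tin_a_mid between -0.034 and 0.034 m and z of nut1_mid in the frame of tin_a_mid below 0.032 m) and (horizontal distance between nut2_mid and tin_a_mid below 0.06 m and y of nut2_mid in the frame of tin_a_mid between -0.034 and 0.034 m and z of nut2_mid in the frame of tin_a_mid below 0.032 m) and (horizontal distance between nut3_mid and tin_a_mid below 0.06 m and y of nut3_mid in the frame of tin_a_mid between -0.034 and 0.034 m and z of nut3_mid in the frame of tin_a_mid below 0.032 m) and (horizontal distance between nut4_mid and tin_a_mid below 0.06 m and y of nut4_mid in the frame of tin_a_mid between -0.034 and 0.034 m and z of nut4_mid in the frame of tin_a_mid below 0.032 m) and (horizontal distance between nut5_mid and tin_a_mid below 0.06 m and y of nut5_mid in the frame of tin_a_mid between -0.034 and 0.034 m and z of nut5_mid in the frame of tin_a_mid below 0.032 m)) or (horizontal distance between tin_b_mid and mat below 0.035 m and z of tin_b_mid in the frame of mat between 0.03 and 0.042 m and angle between tin_b_mid's own z axis and vertical below 0.1 rad and contact force between mat and tin_b above 4.5 N and height (world z) of lid_b_knob between 0.005 and 0.05 m and horizontal distance between lid_b_knob and tin_b_mid above 0.06 m and (horizontal distance between nut1_mid and tin_b_mid below 0.06 m and y of nut1_mid in the frame of tin_b_mid between -0.034 and 0.034 m and z of nut1_mid in the frame of tin_b_mid below 0.032 m) and (horizontal distance between nut2_mid and tin_b_mid below 0.06 m and y of nut2_mid in the frame of tin_b_mid between -0.034 and 0.034 m and z of nut2_mid in the frame of tin_b_mid below 0.032 m) and (horizontal distance between nut3_mid and tin_b_mid below 0.06 m and y of nut3_mid in the frame of tin_b_mid between -0.034 and 0.034 m and z of nut3_mid in the frame of tin_b_mid below 0.032 m) and (horizontal distance between nut4_mid and tin_b_mid below 0.06 m and y of nut4_mid in the frame of tin_b_mid between -0.034 and 0.034 m and z of nut4_mid in the frame of tin_b_mid below 0.032 m) and (horizontal distance between nut5_mid and tin_b_mid below 0.06 m and y of nut5_mid in the frame of tin_b_mid between -0.034 and 0.034 m and z of nut5_mid in the frame of tin_b_mid below 0.032 m)) or (horizontal distance between tin_c_mid and mat below 0.035 m and z of tin_c_mid in the frame of mat between 0.03 and 0.042 m and angle between tin_c_mid's own z axis and vertical below 0.1 rad and contact force between mat and tin_c above 4.5 N and height (world z) of lid_c_knob between 0.005 and 0.05 m and horizontal distance between lid_c_knob and tin_c_mid above 0.06 m and (horizontal distance between nut1_mid and tin_c_mid below 0.06 m and y of nut1_mid in the frame of tin_c_mid between -0.034 and 0.034 m and z of nut1_mid in the frame of tin_c_mid below 0.032 m) and (horizontal distance between nut2_mid and tin_c_mid below 0.06 m and y of nut2_mid in the frame of tin_c_mid between -0.034 and 0.034 m and z of nut2_mid in the frame of tin_c_mid below 0.032 m) and (horizontal distance between nut3_mid and tin_c_mid below 0.06 m and y of nut3_mid in the frame of tin_c_mid between -0.034 and 0.034 m and z of nut3_mid in the frame of tin_c_mid below 0.032 m) and (horizontal distance between nut4_mid and tin_c_mid below 0.06 m and y of nut4_mid in the frame of tin_c_mid between -0.034 and 0.034 m and z of nut4_mid in the frame of tin_c_mid below 0.032 m) and (horizontal distance between nut5_mid and tin_c_mid below 0.06 m and y of nut5_mid in the frame of tin_c_mid between -0.034 and 0.034 m and z of nut5_mid in the frame of tin_c_mid below 0.032 m))) and height (world z) of scoop_grip between 0.034 and 0.05 m and angle between scoop_grip's own z axis and vertical below 0.1 rad and (horizontal distance between tin_a_mid and mat below 0.035 m or (x of tin_a_mid in the frame of tray between -0.03 and 0.03 m and y of tin_a_mid in the frame of tray between -0.145 and 0.145 m and z of tin_a_mid in the frame of tray between 0.035 and 0.047 m and angle between tin_a_mid's own z axis and vertical below 0.1 rad and distance between lid_a_knob and tin_a_mid below 0.055 m and horizontal distance between lid_a_knob and tin_a_mid below 0.012 m)) and (horizontal distance between tin_b_mid and mat below 0.035 m or (x of tin_b_mid in the frame of tray between -0.03 and 0.03 m and y of tin_b_mid in the frame of tray between -0.145 and 0.145 m and z of tin_b_mid in the frame of tray between 0.035 and 0.047 m and angle between tin_b_mid's own z axis and vertical below 0.1 rad and distance between lid_b_knob and tin_b_mid below 0.055 m and horizontal distance between lid_b_knob and tin_b_mid below 0.012 m)) and (horizontal distance between tin_c_mid and mat below 0.035 m or (x of tin_c_mid in the frame of tray between -0.03 and 0.03 m and y of tin_c_mid in the frame of tray between -0.145 and 0.145 m and z of tin_c_mid in the frame of tray between 0.035 and 0.047 m and angle between tin_c_mid's own z axis and vertical below 0.1 rad and distance between lid_c_knob and tin_c_mid below 0.055 m and horizontal distance between lid_c_knob and tin_c_mid below 0.012 m))); the robot touches nothing.
It fails at once if a tin is opened anywhere but on the mat ((distance between lid_a_knob and tin_a_mid above 0.07 m and horizontal distance between tin_a_mid and mat above 0.06 m) or (distance between lid_b_knob and tin_b_mid above 0.07 m and horizontal distance between tin_b_mid and mat above 0.06 m) or (distance between lid_c_knob and tin_c_mid above 0.07 m and horizontal distance between tin_c_mid and mat above 0.06 m)).
It fails at once if the bowl is pushed more than 30 mm (distance of bowl from where it was at the start of the episode above 0.03 m).
It also fails if it takes over 72 s, if anything falls off the work surface, if the arm or the gripper's body presses on something with over 40 N, if the wrist force passes 120 N, or if a joint passes its speed limit or range.

ROBOT

A 6-joint arm with a two-finger parallel gripper is mounted at the origin on the work surface. World frame = base frame: x ahead of the robot, y to its left, z up, the work surface at z = 0. Lengths are in m, angles in rad, forces in N, time in s.
With the tool pointing down it reaches from about 0.275 to 0.725 m from the base axis. Payload 15.9 kg.
Tool frame: the origin (TCP) lies at the very end of the fingers, on their centre line; the grasp point (between the pads) lies 19 mm behind it; z points along the fingers, y is the direction in which the jaws open and shut (so a half turn about z gives the same grasp; the last joint's range is limited). The gripper opens to 85 mm and grips with 20 to 120 N. Pads are 22 mm wide; open, the fingers measure 114 mm over their backs; the gripper's body (76 mm by 85 mm) begins 54 mm behind the grasp point. The pads swing forward as they close: fully open they stand 13 mm farther back than shut.
Start: joints at [1.218, 0.213, -0.034, 1.323, 0, 1.571], TCP at [0.173, 0.469, 0.231] pointing down, gripper open.
Joint ranges: [-2.98, 2.98], [-0.74, 1.72], [-1.14, 1.35], [-2.1, 2.04], [-1.57, 1.44], [-3.14, 3.14]. Speed limits (rad/s): [1.89, 1.89, 2.39, 2.57, 3.14, 3.14].

INTERFACE

Orientations are given as a unit quaternion [w, x, y, z].
In Python, from station import readout, optics, job gives the robot as it stands.
- The arm moves only by the tool play_rows, never from a script. Its arguments are lists of equal length, an entry for each row: "translation": the shift along the world's x, y, z in cm, a list of three; "turn": the turn about the world's z in degrees. In form: {"translation": [[x, y, z], ...], "turn": [turn, ...]}. A call has 1 to 20 rows; each row shifts and turns the commanded pose from where the row before left it; what a row does not reach is not made up. A row lasts 1/10 s, in which the tool goes at most 50 mm and 8.59 degrees, less where a joint would pass 70% of its speed; a pose out of reach is approached as far as the arm can. A call is refused whole if a number of a shift passes 5 or a number of a turn 8.59, either way. A call with a gripper value outside its range is refused whole. "jaw" is the closure, from -1 (fully open) to 1 (shut), set as the call begins (left out, the last holds). The fingers move at their own pace and stop on an object; "newtons" is the grip in N (left out, the last holds). Time passes only in rows, so rows that do not move let the fingers close. It gives the time, the measured TCP pose, the force and the opening at its end, in the units of the state.
- readout.observe(): the state, without advancing time (a new reading comes with each control period).
- optics.camera(name): name is "scene" or "side" or "wrist"; returns the picture (420x560x3 uint8, blue, green, red); there is no depth.
- optics.camera_model(name): a dict with "camera_matrix" (3x3 intrinsics, pixels), "eye" and "orientation" of the camera in the world; the wrist camera has in their place "hand_eye" (4x4, takes a point from camera to tool coordinates, whose origin is the TCP and whose axes are the flange's). Camera axes: x right, y down, z forward; pixel columns grow to the right and rows downward; lengths in m; the calibration is good to about 2 mm. A picture is of the moment at which its call begins: read the wrist's pose just before it. camera_model takes no time and is no camera call.
- job.hand_in(): hands the job in, once; it reports no verdict.
Trained networks look in the newest picture that a camera, given by its name, has taken for a name from the list of things; names that differ only in an ending like _2 or _b are one class to them, and where a whole thing is asked for, a point or a joint stands for the part that bears it (a point fixed in the world has none). Each returns a list of dicts, best first, with "p" (0 to 1); they miss things now and then, are a little off and sometimes report something else, mostly with a low value. They report only what shows in the picture. A call takes as long as a camera call. They do not tell look-alikes from the thing itself.
- optics.look_for(camera, name): "pixel" ([column, row] in pixels, amid what is visible of it).
The state is a dict: "time": time; "joints": joint angles; "dq": joint speeds; "joint_torque": joint torques, N m; "ee_pos": TCP position; "ee_rot": TCP orientation; "force": force on the tool from outside, world axes, zero at the start; "torque": the same for the moment, N m; "opening": finger opening in m.
Only numpy, scipy, OpenCV 4.12 (cv2) and the standard library are available. Lean on these libraries where they do the work, as an engineer would, in place of code of your own. Each camera call takes 0.05 s, during which the arm holds its last target. There are 200 camera calls.

## Working session

There is one attempt and no reset: what is moved stays moved. The work goes in short steps, Python scripts to look and compute and a tool call to move; the robot and the scene stay as the last step left them, time stands still between calls to the robot, and variables do not carry over. Pictures are saved under pics/ and viewed, about 8 in all and at most 12, crops included, and the job is handed in when it is done.

Besides the shell and the picture viewer there is one more tool, called after "Request:" as name(argument=value, ...), one argument or row to a line, values as JSON. play_rows: Moves the arm, as the interface text tells. Its arguments: {"type":"object","properties":{"translation":{"type":"array"},"turn":{"type":"array"},"jaw":{"type":"number"},"newtons":{"type":"number"}},"required":["translation","turn"]}

```bash
mkdir -p pics; cat > h.py <<'E'
import numpy as np, cv2
from scipy.spatial.transform import Rotation as R
from station import readout, optics, job
def rot(q): return R.from_quat([q[1],q[2],q[3],q[0]])
def cam(name, s=None):
    m=optics.camera_model(name); K=np.array(m['camera_matrix'])
    if name=='wrist':
        s=s or readout.observe(); T=np.array(m['hand_eye']); Rw=rot(s['ee_rot']).as_matrix()
        return K, Rw@T[:3,:3], Rw@T[:3,3]+np.array(s['ee_pos'])
    o=np.array(m['orientation'],float)
    return K,(o if o.shape==(3,3) else rot(o).as_matrix()),np.array(m['eye'])
def plane(c,px,z):
    K,Rw,e=c; d=Rw@np.linalg.inv(K)@np.array([px[0],px[1],1.0]); return (e+d*(z-e[2])/d[2])[:2]
def proj(c,p):
    K,Rw,e=c; q=K@(Rw.T@(np.array(p,float)-e)); return q[:2]/q[2]
def st():
    s=readout.observe(); print('t',round(s['time'],2),'pos',np.round(s['ee_pos'],4),'yaw(y axis)',round(np.degrees(np.arctan2(*rot(s['ee_rot']).as_matrix()[[1,0],1])),1),'F',np.round(s['force'],2),'T',np.round(s['torque'],2),'open',round(s['opening'],4)); return s
E
cat > look.py <<'E'
from h import *
s=st()
a=optics.camera('scene'); b=optics.camera('side'); w=optics.camera('wrist')
cv2.imwrite('pics/scene0.png',a); cv2.imwrite('pics/side0.png',b); cv2.imwrite('pics/wrist0.png',w)
for c in ('scene','side'):
    C=cam(c); print(c,'eye',C[2].round(3))
    for n,z in (('tin_a_mid',.041),('lid_a_knob',.088),('tray',.01),('mat',.004),('scoop_grip',.04),('scoop_lip',.003),('nut1_mid',.009),('bowl',.025),('chuck',.03)):
        print(n,[(np.round(d['pixel']).astype(int).tolist(),round(d['p'],2),plane(C,d['pixel'],z).round(3).tolist()) for d in optics.look_for(c,n)[:8]])
E
python3 look.py; python3 -c "
import cv2,numpy as np
cv2.imwrite('pics/both.png',cv2.resize(np.vstack([cv2.imread('pics/scene0.png')]),(800,600)))"
```

```text
t 0.0 pos [0.1726 0.4689 0.2308] yaw(y axis) 69.8 F [-0.17  0.15  0.33] T [ 0.01 -0.03 -0.05] open 0.0853
scene eye [1.411 0.08  1.   ]
tin_a_mid [([406, 244], 0.79, [0.602, 0.285]), ([175, 188], 0.41, [0.525, -0.397])]
lid_a_knob [([411, 224], 0.9, [0.567, 0.289]), ([470, 255], 0.82, [0.644, 0.434]), ([366, 246], 0.33, [0.666, 0.174])]
tray [([365, 245], 0.85, [0.601, 0.18])]
mat [([250, 200], 0.77, [0.491, -0.177])]
scoop_grip [([174, 193], 0.86, [0.543, -0.395]), ([142, 157], 0.58, [0.413, -0.55])]
scoop_lip [([177, 192], 0.74, [0.503, -0.403])]
nut1_mid []
bowl [([358, 287], 0.93, [0.751, 0.168])]
chuck [([184, 255], 0.76, [0.748, -0.292]), ([359, 287], 0.2, [0.754, 0.17])]
side eye [ 0.271 -0.712  0.872]
tin_a_mid [([220, 157], 0.57, [0.539, 0.297]), ([370, 409], 0.35, [0.547, -0.575])]
lid_a_knob [([226, 148], 0.88, [0.557, 0.277]), ([218, 131], 0.72, [0.566, 0.378])]
tray [([225, 209], 0.75, [0.479, 0.091])]
mat [([265, 281], 0.86, [0.488, -0.193])]
scoop_grip [([310, 336], 0.66, [0.512, -0.391])]
scoop_lip [([316, 333], 0.82, [0.538, -0.376]), ([267, 278], 0.54, [0.496, -0.186]), ([300, 349], 0.49, [0.487, -0.394])]
nut1_mid []
bowl [([298, 162], 0.78, [0.779, 0.184])]
chuck [([371, 276], 0.92, [0.735, -0.308])]
```

View pics/scene0.png

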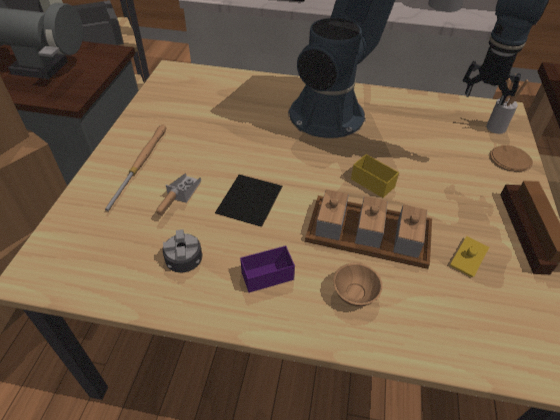

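View pics/side0.png

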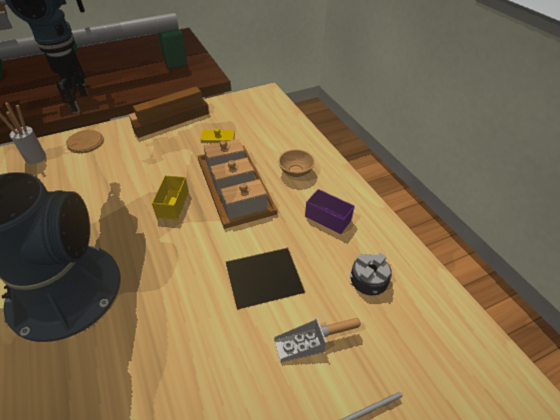

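```bash
cat > t.py <<'E'
from h import *
S,D=cam('scene'),cam('side')
def tri(a,b):
    P=[C[0]@np.hstack([C[1].T,-(C[1].T@C[2])[:,None]]) for C in (S,D)]
    x=cv2.triangulatePoints(P[0],P[1],np.array(a,float).reshape(2,1),np.array(b,float).reshape(2,1)); return (x[:3]/x[3]).ravel().round(3)
for n,a,b in (('k1',(333,201),(243,188)),('k2',(375,204),(232,166)),('k3',(414,216),(224,146)),('handle end',(159,211),(359,322)),('bowlback',(170,194),(324,330))): print(n,tri(a,b))
for c,C,l in (('scene',S,[(217,200),(236,177),(282,186),(261,223)]),('side',D,[(227,264),(290,250),(303,291),(238,305)])): print('mat',c,[plane(C,p,.004).round(3).tolist() for p in l])
a=cv2.imread('pics/scene0.png'); b=cv2.imread('pics/side0.png')
A=cv2.resize(a[170:270,300:440],(560,400),interpolation=cv2.INTER_CUBIC); B=cv2.resize(b[130:230,180:320],(560,400),interpolation=cv2.INTER_CUBIC)
E1=cv2.resize(a[160:235,130:280],(600,300),interpolation=cv2.INTER_CUBIC)
E2=cv2.resize(b[300:375,265:370],(420,300),interpolation=cv2.INTER_CUBIC)
cv2.imwrite('pics/c1.png',np.vstack([np.hstack([cv2.resize(A,(400,286)),cv2.resize(B,(400,286))]),np.hstack([cv2.resize(E1,(460,230)),cv2.resize(E2,(340,243))[:230]])]))
E
python3 t.py
```

```text
k1 [0.535 0.073 0.095]
k2 [0.536 0.183 0.102]
k3 [0.551 0.291 0.096]
handle end [ 0.628 -0.408  0.046]
bowlback [ 0.551 -0.398  0.044]
mat scene [[0.513, -0.273], [0.403, -0.243], [0.413, -0.091], [0.576, -0.122]]
mat side [[0.415, -0.1], [0.593, -0.129], [0.564, -0.262], [0.397, -0.23]]
```

View pics/c1.png

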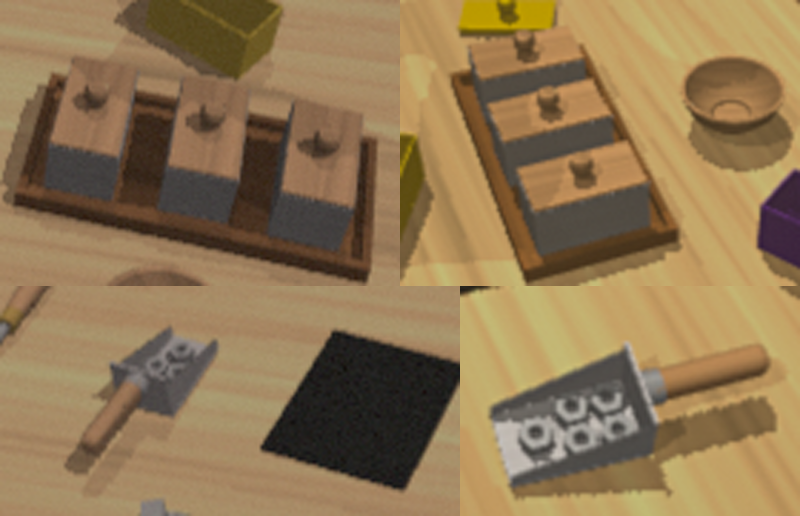

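Request:
play_rows(
  translation=[
    [2, -1.6, 0.2],
    [2, -1.6, 0.2],
    [2, -1.6, 0.2],
    [2, -1.6, 0.2],
    [2, -1.6, 0.2],
    [2, -1.6, 0.2],
    [2, -1.6, 0.2],
    [2, -1.6, 0.2],
    [2, -1.6, 0.2],
    [2, -1.6, 0.2],
    [2, -1.6, 0.2],
    [2, -1.6, 0.2],
    [2, -1.6, 0.2],
    [2, -1.6, 0.2],
    [2, -1.6, 0.2],
    [2, -1.6, 0.2],
    [2, -1.6, 0.2],
    [2, -1.6, 0.2],
    [0, 0, 0],
    [0, 0, 0],
  ],
  turn=[0.9, 0.9, 0.9, 0.9, 0.9, 0.9, 0.9, 0.9, 0.9, 0.9, 0.9, 0.9, 0.9, 0.9, 0.9, 0.9, 0.9, 0.9, 0, 0],
  jaw=-1,
)

```text
time: 3.05
ee_pos: [0.5329, 0.1809, 0.2671]
ee_rot: [-0.0, 0.036, 0.999, -0.0]
force: [0.2, 0.7, 0.2]
opening: 0.0853
```

```bash
cat > w.py <<'E'
from h import *
import sys
s=st(); w=optics.camera('wrist'); cv2.imwrite(f'pics/{sys.argv[1]}.png',w); C=cam('wrist',s); print('eye',C[2].round(3))
for a in sys.argv[2:]:
    n,z=a.split(':'); print(n,[(np.round(d['pixel']).astype(int).tolist(),round(d['p'],2),plane(C,d['pixel'],float(z)).round(3).tolist()) for d in optics.look_for('wrist',n)[:6]])
E
python3 w.py w1 lid_a_knob:.088 tin_a_mid:.073
```

```text
t 3.05 pos [0.5329 0.1809 0.2671] yaw(y axis) 85.9 F [0.16 0.7  0.2 ] T [ 0.04 -0.04 -0.02] open 0.0853
eye [0.449 0.186 0.411]
lid_a_knob [([402, 190], 0.84, [0.54, 0.295]), ([527, 196], 0.68, [0.555, 0.414])]
tin_a_mid [([362, 168], 0.95, [0.52, 0.26])]
```

View pics/w1.png

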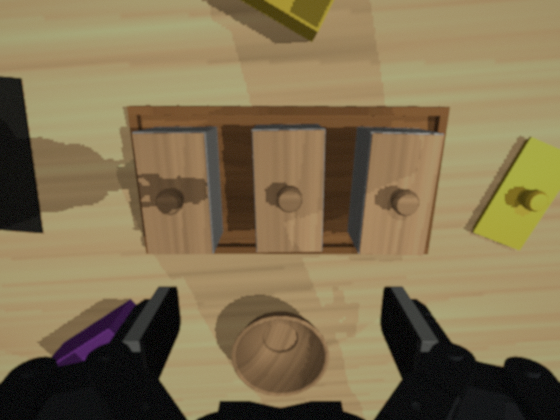

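```bash
cat > m.py <<'E'
from h import *
C=cam('wrist')
for n,k,l in (('1',(171,199),[(133,130),(208,130),(212,254),(147,254)]),('2',(290,197),[(253,128),(325,128),(323,252),(256,252)]),('3',(404,201),[(370,131),(442,132),(428,256),(361,253)])):
    q=np.array([plane(C,p,.076) for p in l],np.float32)
    print(n,'knob',plane(C,k,.092).round(3),'lid c',q.mean(0).round(3),'axis',np.degrees(np.arctan2(*(((q[2]+q[3])-(q[0]+q[1]))[::-1]))).round(1), 'L',np.linalg.norm((q[2]+q[3]-q[0]-q[1])/2).round(3),'W',np.linalg.norm((q[1]+q[2]-q[0]-q[3])/2).round(3))
print('mat right corners',plane(C,(20,77),.004).round(3),plane(C,(42,233),.004).round(3))
E
python3 m.py
```

```text
1 knob [0.532 0.078] lid c [0.533 0.078] axis -5.5 L 0.126 W 0.069
2 knob [0.538 0.19 ] lid c [0.539 0.19 ] axis -3.3 L 0.125 W 0.068
3 knob [0.55  0.297] lid c [0.55  0.298] axis -2.9 L 0.125 W 0.069
mat right corners [ 0.409 -0.09 ] [ 0.587 -0.118]
```

Request:
play_rows(
  translation=[
    [0.5, 0.9, -3],
    [0, 0, -3],
    [0, 0, -3],
    [0, 0, -3],
    [0, 0, -3],
    [0, 0, -3],
    [0, 0, -2],
    [0, 0, -1.5],
    [0, 0, -1],
    [0, 0, -0.6],
    [0, 0, 0],
  ],
  turn=[0, 0, 0, 0, 0, 0, 0, 0, 0, 0, 0],
)

```text
time: 4.3
ee_pos: [0.5374, 0.1903, 0.0361]
ee_rot: [-0.0, 0.035, 0.999, -0.0]
force: [-0.8, -0.5, 0.2]
opening: 0.0851
```

Request:
play_rows(
  translation=[
    [0, 0, 0],
    [0, 0, 0],
    [0, 0, 0],
    [0, 0, 0],
    [0, 0, 0],
    [0, 0, 0],
  ],
  turn=[0, 0, 0, 0, 0, 0],
  jaw=1,
  newtons=40,
)

```text
time: 4.9
ee_pos: [0.5383, 0.1903, 0.0373]
ee_rot: [0.001, 0.035, 0.999, 0.0]
force: [-2.2, -0.5, 7.0]
opening: 0.0674
```

Request:
play_rows(
  translation=[
    [0, 0, 0.5],
    [0, 0, 0.8],
    [0, 0, 0.8],
    [0, 0, 0.6],
    [0, 0, 0.3],
    [0, 0, 0],
    [0, 0, 0],
  ],
  turn=[0, 0, 0, 0, 0, 0, 0],
)

```text
time: 5.6
ee_pos: [0.5377, 0.1901, 0.0662]
ee_rot: [-0.0, 0.035, 0.999, -0.0]
force: [0.7, 0.2, -4.9]
opening: 0.0675
```

Request:
play_rows(
  translation=[
    [0, 0, 0.5],
    [0, 0, 0],
    [0, 0, 0],
    [0, 0, 0],
  ],
  turn=[0, 0, 0, 0],
)

```text
time: 6.0
ee_pos: [0.5377, 0.1902, 0.0712]
ee_rot: [-0.0, 0.035, 0.999, -0.0]
force: [-0.3, -0.5, -4.5]
opening: 0.0671
```

```bash
python3 - <<'E'
from h import *
for i in range(1): st()
S,D=cam('scene'),cam('side')
for c,C,l in (('scene',S,[(217,200),(236,177),(282,186),(261,223)]),): 
    q=np.array([plane(C,p,.004) for p in l]); print(q.mean(0))
D_=np.array([[0.415,-0.1],[0.593,-0.129],[0.564,-0.262],[0.397,-0.23]]); print(D_.mean(0))
E
```

```text
t 6.0 pos [0.5377 0.1902 0.0712] yaw(y axis) 86.0 F [-0.25 -0.52 -4.5 ] T [-0.01  0.05  0.  ] open 0.0671
[ 0.4764076  -0.18262429]
[ 0.49225 -0.18025]
```

Request:
play_rows(
  translation=[
    [0, 0, 1],
    [0, 0, 2],
    [0, 0, 2.5],
    [0, 0, 1.5],
    [-0.18, -1.3, 0],
    [-0.36, -2.64, 0],
    [-0.36, -2.64, 0],
    [-0.36, -2.64, 0],
    [-0.36, -2.64, 0],
    [-0.36, -2.64, 0],
    [-0.36, -2.64, 0],
    [-0.36, -2.64, 0],
    [-0.36, -2.64, 0],
    [-0.36, -2.64, 0],
    [-0.36, -2.64, 0],
    [-0.36, -2.64, 0],
    [-0.36, -2.64, 0],
    [-0.36, -2.64, 0],
    [-0.18, -1.3, 0],
    [0, 0, 0],
  ],
  turn=[0, 0, 0, 0, 0, -0.3, -0.3, -0.3, -0.3, -0.3, -0.3, -0.3, -0.3, -0.3, -0.3, -0.3, -0.3, -0.3, 0, 0],
)

```text
time: 8.0
ee_pos: [0.4865, -0.1806, 0.1409]
ee_rot: [-0.0, 0.07, 0.998, -0.0]
force: [0.2, 0.2, -5.3]
opening: 0.0673
```

Request:
play_rows(
  translation=[
    [0, 0, -1],
    [0, 0, -2.5],
    [0, 0, -3],
    [0, 0, -2],
    [0, 0, -1.2],
    [0, 0, -0.8],
    [0, 0, -0.4],
    [0, 0, 0],
    [0, 0, 0],
  ],
  turn=[0, 0, 0, 0, 0, 0, 0, 0, 0],
)

```text
time: 8.9
ee_pos: [0.488, -0.1791, 0.0329]
ee_rot: [0.001, 0.069, 0.998, -0.0]
force: [-0.5, 0.6, -5.6]
opening: 0.0674
```

```bash
python3 - <<'E'
from h import *
st(); a=optics.camera('scene'); b=optics.camera('side')
cv2.imwrite('pics/c2.png',np.hstack([cv2.resize(a[150:260,140:290],(400,293)),cv2.resize(b[210:350,200:370],(400,293))]))
E
```

```text
t 8.9 pos [ 0.488  -0.1791  0.0329] yaw(y axis) 82.1 F [-0.52  0.62 -5.62] T [-0.    0.03 -0.01] open 0.0674
```

View pics/c2.png

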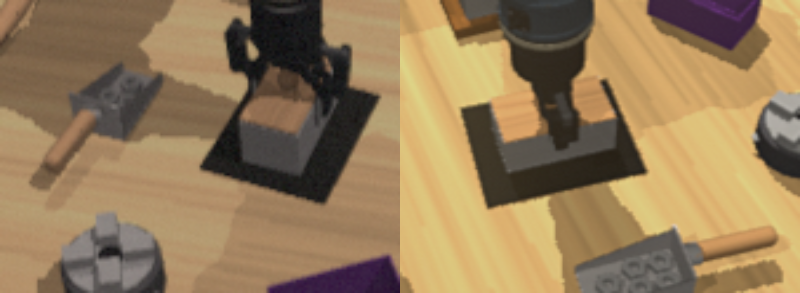

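Request:
play_rows(
  translation=[
    [0, 0, -0.05],
  ],
  turn=[0],
)

```text
time: 9.1
ee_pos: [0.4876, -0.1791, 0.0321]
ee_rot: [0.0, 0.069, 0.998, -0.0]
force: [-0.8, 1.5, 0.9]
opening: 0.067
```

Request:
play_rows(
  translation=[
    [0, 0, 0],
    [0, 0, 0],
    [0, 0, 0],
    [0, 0, 0],
    [0, 0, 0.5],
    [0, 0, 1.2],
    [0, 0, 1.3],
    [0, 0, 1.1],
    [0, 0, 0],
    [0, 0, 0],
  ],
  turn=[0, 0, 0, 0, 0, 0, 0, 0, 0, 0],
  jaw=-1,
)

```text
time: 10.1
ee_pos: [0.4876, -0.1791, 0.0731]
ee_rot: [0.0, 0.069, 0.998, -0.0]
force: [-0.2, 1.0, -0.7]
opening: 0.0853
```

```bash
python3 - <<'E'
from h import *
s=st(); w=optics.camera('wrist'); C=cam('wrist',s)
cv2.imwrite('pics/w3.png',w)
for n,z in (('lid_a_knob',.085),('tin_a_mid',.071)): print(n,[(np.round(d['pixel']).tolist(),round(d['p'],2),plane(C,d['pixel'],z).round(3)) for d in optics.look_for('wrist',n)])
E
```

```text
t 10.1 pos [ 0.4876 -0.1791  0.0731] yaw(y axis) 82.1 F [-0.2   0.97 -0.68] T [ 0.04 -0.03  0.03] open 0.0853
lid_a_knob []
tin_a_mid []
```

View pics/w3.png

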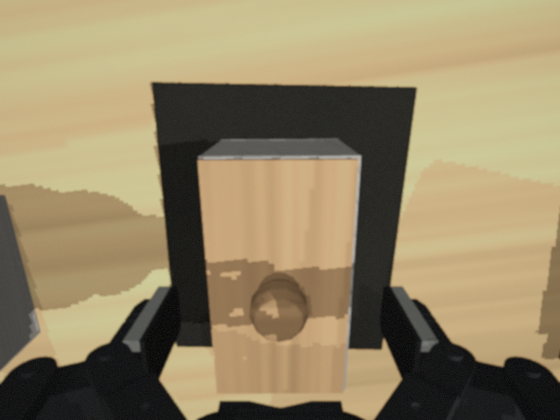

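Request:
play_rows(
  translation=[
    [0, 0, 0],
    [0, 0, 0],
    [0, 0, 0],
    [0, 0, 0],
    [0, 0, 0],
    [0, 0, 0],
    [0, 0, 0],
    [0, 0, 0.4],
    [0, 0, 0.8],
    [0, 0, 1.5],
    [0, 0, 1.3],
    [0, 0, 0],
  ],
  turn=[0, 0, 0, 0, 0, 0, 0, 0, 0, 0, 0, 0],
  jaw=1,
  newtons=40,
)

```text
time: 11.45
ee_pos: [0.4884, -0.1795, 0.1147]
ee_rot: [0.001, 0.069, 0.998, -0.0]
force: [-0.1, -0.4, -1.0]
opening: 0.0228
```

Request:
play_rows(
  translation=[
    [0, 1.5, 0],
    [0, 2.5, 0],
    [0, 3, 0],
    [0, 3, 0],
    [0, 2.5, 0],
    [0, 1.4, 0],
    [0, 0, -1.8],
    [0, 0, -2.5],
    [0, 0, -2.5],
    [0, 0, -1.6],
    [0, 0, -1],
    [0, 0, -0.4],
    [0, 0, 0],
    [0, 0, 0],
  ],
  turn=[0, 0, 0, 0, 0, 0, 0, 0, 0, 0, 0, 0, 0, 0],
)

```text
time: 12.85
ee_pos: [0.4878, -0.04, 0.0154]
ee_rot: [0.0, 0.069, 0.998, -0.0]
force: [0.2, 0.1, 0.4]
opening: 0.0227
```

```bash
python3 - <<'E'
from h import *
st(); a=optics.camera('scene'); b=optics.camera('side')
cv2.imwrite('pics/c3.png',np.hstack([cv2.resize(a[140:250,140:320],(480,293)),cv2.resize(b[180:360,190:370],(320,293))]))
E
```

```text
t 12.85 pos [ 0.4878 -0.04    0.0154] yaw(y axis) 82.1 F [0.23 0.14 0.35] T [ 0.03 -0.02  0.02] open 0.0227
```

View pics/c3.png

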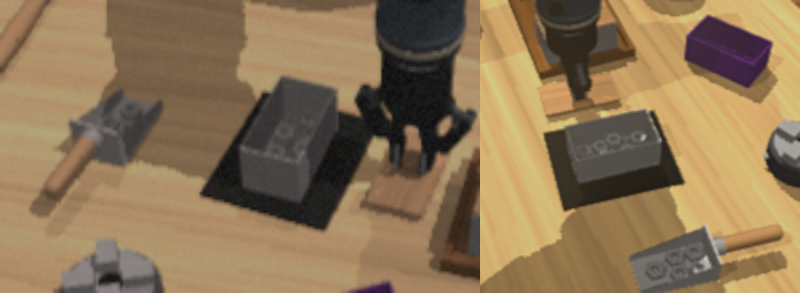

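Request:
play_rows(
  translation=[
    [0, 0, -0.1],
    [0, 0, 0],
    [0, 0, 0],
    [0, 0, 0],
    [0, 0, 2],
    [0, 0, 4],
    [0, 0, 4],
    [0, 0, 4],
    [0, 0, 3],
  ],
  turn=[0, 0, 0, 0, 0, 0, 0, 0, 0],
  jaw=-1,
)

```text
time: 13.85
ee_pos: [0.4877, -0.04, 0.1864]
ee_rot: [0.001, 0.069, 0.998, -0.0]
force: [0.1, 0.2, 0.2]
opening: 0.0855
```

Request:
play_rows(
  translation=[
    [0.3, -1.5, 0.2],
    [0.5, -2.5, 0.3],
    [0.5, -2.5, 0.3],
    [0.5, -2.5, 0.3],
    [0.5, -2.5, 0.3],
    [0.5, -2.5, 0.3],
    [0.5, -2.5, 0.3],
    [0.5, -2.5, 0.3],
    [0.5, -2.5, 0.3],
    [0.5, -2.5, 0.3],
    [0.5, -2.5, 0],
    [0.5, -2.5, 0],
    [0.5, -2.5, 0],
    [0.3, -2.5, 0],
    [0, -2, 0],
    [0, 0, 0],
  ],
  turn=[0, 0, 0, 0, 0, 0, 0, 0, 0, 0, 0, 0, 0, 0, 0, 0],
)

```text
time: 15.45
ee_pos: [0.5526, -0.4024, 0.2111]
ee_rot: [-0.001, 0.07, 0.998, 0.0]
force: [-0.3, -1.2, -0.2]
opening: 0.085
```

```bash
python3 w.py w4 scoop_grip:.052 scoop_lip:.003 nut1_mid:.015
```

```text
t 15.45 pos [ 0.5526 -0.4024  0.2111] yaw(y axis) 82.0 F [-0.28 -1.22 -0.24] T [ 0.01 -0.04 -0.05] open 0.085
eye [ 0.469 -0.391  0.355]
scoop_grip [([287, 134], 0.59, [0.5, -0.39]), ([306, 119], 0.24, [0.49, -0.372])]
scoop_lip [([287, 135], 0.59, [0.505, -0.389])]
nut1_mid [([275, 151], 0.72, [0.518, -0.403]), ([308, 152], 0.69, [0.522, -0.372]), ([300, 122], 0.67, [0.494, -0.376])]
```

View pics/w4.png

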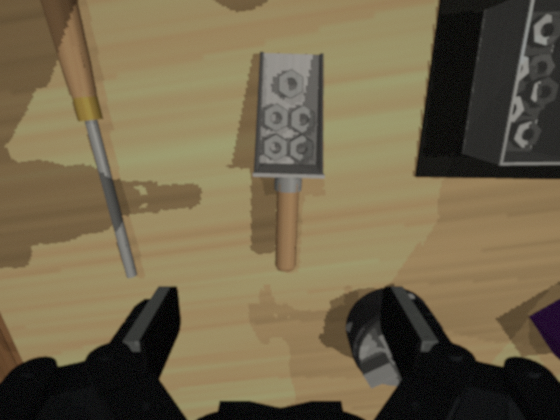

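```bash
python3 - <<'E'
from h import *
C=cam('wrist')
for n,p,z in (('handle rear',(286,270),.045),('handle front',(289,180),.045),('backwall top L',(254,176),.054),('R',(323,176),.054),('lip L',(262,53),.01),('lip R',(322,53),.01),('handle mid',(287.5,225),.045),('shaft tip',(131,274),.01),('chuck left',(347,330),.05),('tin fr',(503,163),.068),('mat',(417,176),.004)): print(n,plane(C,p,z).round(3))
E
```

```text
handle rear [ 0.631 -0.405]
handle front [ 0.542 -0.39 ]
backwall top L [ 0.532 -0.42 ]
R [ 0.54 -0.36]
lip L [ 0.431 -0.399]
lip R [ 0.439 -0.346]
handle mid [ 0.584 -0.397]
shaft tip [ 0.63  -0.576]
chuck left [ 0.705 -0.351]
tin fr [ 0.547 -0.214]
mat [ 0.565 -0.261]
```

Request:
play_rows(
  translation=[
    [1.5, 0.1, -1],
    [1.5, 0.1, -2],
    [1.1, 0.15, -3],
    [0, 0, -3],
    [0, 0, -3],
    [0, 0, -3],
    [0, 0, -2],
    [0, 0, -1.2],
    [0, 0, -0.7],
    [0, 0, 0],
    [0, 0, 0],
  ],
  turn=[-0.7, -0.7, 0, 0, 0, 0, 0, 0, 0, 0, 0],
)

```text
time: 16.75
ee_pos: [0.595, -0.3967, 0.0246]
ee_rot: [0.001, 0.081, 0.997, -0.0]
force: [0.3, 0.4, 0.3]
opening: 0.0856
```

Request:
play_rows(
  translation=[
    [0, 0, 0],
    [0, 0, 0],
    [0, 0, 0],
    [0, 0, 0],
    [0, 0, 0],
    [0, 0, 0],
    [0, 0, 0],
    [0, 0, 0],
  ],
  turn=[0, 0, 0, 0, 0, 0, 0, 0],
  jaw=1,
  newtons=120,
)

```text
time: 17.55
ee_pos: [0.5945, -0.3966, 0.0241]
ee_rot: [0.0, 0.081, 0.997, -0.0]
force: [-1.1, 0.5, 5.9]
opening: 0.0181
```

Request:
play_rows(
  translation=[
    [0, 0, 0.2],
    [0, 0, 0.3],
    [0, 0, 0.3],
    [0, 0, 0.2],
    [0, 0, 0],
    [0, 0, 0],
  ],
  turn=[0, 0, 0, 0, 0, 0],
)

```text
time: 18.15
ee_pos: [0.5943, -0.3965, 0.0338]
ee_rot: [-0.0, 0.081, 0.997, -0.0]
force: [1.2, 0.3, -4.3]
opening: 0.0182
```

```bash
python3 - <<'E'
from h import *
st(); b=optics.camera('side'); w=optics.camera('wrist'); cv2.imwrite('pics/sd5.png',b); cv2.imwrite('pics/w5.png',w)
cv2.imwrite('pics/c5.png',np.hstack([cv2.resize(b[260:400,240:400],(457,400)),cv2.resize(w,(343,400))]))
E
```

```text
t 18.15 pos [ 0.5943 -0.3965  0.0338] yaw(y axis) 80.7 F [ 1.2   0.28 -4.26] T [-0.04 -0.27  0.05] open 0.0182
```

View pics/c5.png

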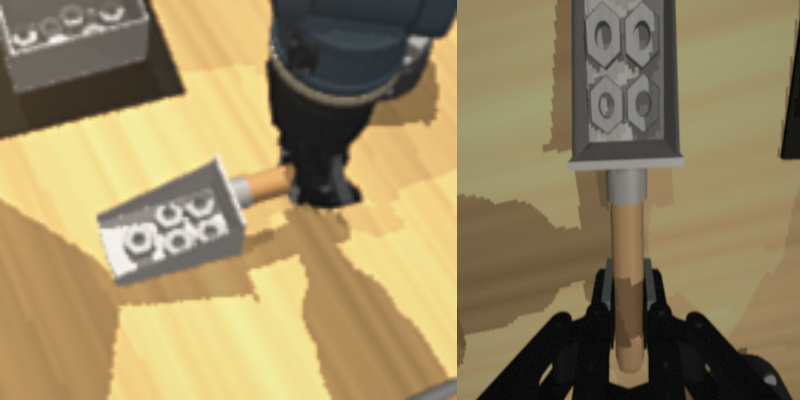

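Request:
play_rows(
  translation=[
    [0, 0, 0.8],
    [0, 0, 1.8],
    [0, 0, 2.2],
    [0, 0, 2.2],
    [0, 0, 1.8],
    [0, 0, 0.8],
    [0.35, 0.8, 0],
    [0.7, 1.6, 0],
    [0.7, 1.6, 0],
    [0.7, 1.6, 0],
    [0.7, 1.6, 0],
    [0.7, 1.6, 0],
    [0.7, 1.6, 0],
    [0.7, 1.6, 0],
    [0.7, 1.6, 0],
    [0.7, 1.6, 0],
    [0.7, 1.6, 0],
    [0.7, 1.6, 0],
    [0.3, 0.7, 0],
    [0, 0, 0],
  ],
  turn=[0, 0, 0, 0, 0, 0, 0, 0, 0, 0.2, 0.2, 0.2, 0.2, 0.2, 0.2, 0.2, 0, 0, 0, 0],
)

```text
time: 20.25
ee_pos: [0.6783, -0.2044, 0.1297]
ee_rot: [0.0, 0.068, 0.998, 0.0]
force: [-0.1, -0.4, -2.6]
opening: 0.0182
```

```bash
python3 - <<'E'
from h import *
s=st(); print(np.round(s['joints'],2)); b=optics.camera('side'); w=optics.camera('wrist'); a=optics.camera('scene'); cv2.imwrite('pics/sd6.png',b)
cv2.imwrite('pics/c6.png',np.hstack([cv2.resize(b[200:340,210:370],(457,400)),cv2.resize(w,(343,400))]))
E
```

```text
t 20.25 pos [ 0.6783 -0.2044  0.1297] yaw(y axis) 82.2 F [-0.06 -0.37 -2.55] T [-0.03 -0.2  -0.02] open 0.0182
[-0.29  0.69  0.45  1.32  0.   -0.16]
```

View pics/c6.png

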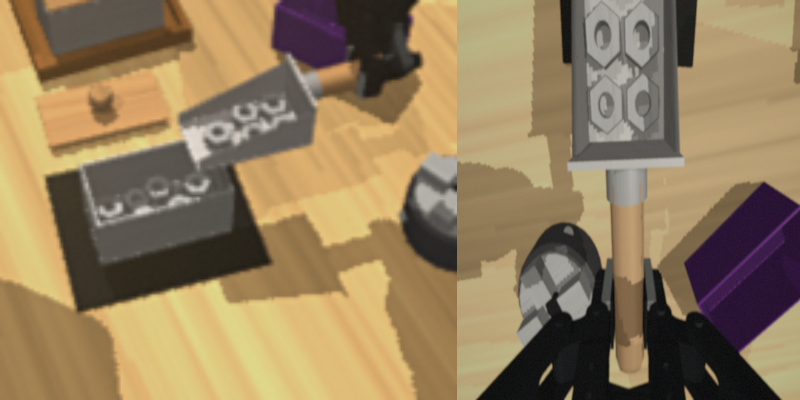

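Request:
play_rows(
  translation=[
    [0, 0, -0.8],
    [0, 0, -1.2],
    [0, 0, -1],
    [0, 0, -0.5],
    [0, 0, 0],
    [0, 0, 0],
  ],
  turn=[0, 0, 0, 0, 0, 0],
)

```text
time: 21.0
ee_pos: [0.6779, -0.2055, 0.0949]
ee_rot: [0.0, 0.069, 0.998, -0.0]
force: [0.8, 0.1, -1.9]
opening: 0.0179
```

Request:
play_rows(
  translation=[
    [0, 0, 0],
    [0, 0, 0],
    [0, 0, 0],
    [0, 0, 0],
  ],
  turn=[0, 0, 0, 0],
  newtons=20,
)

```text
time: 21.4
ee_pos: [0.6779, -0.2055, 0.095]
ee_rot: [0.0, 0.069, 0.998, -0.0]
force: [-0.1, 0.0, -3.1]
opening: 0.0177
```

Request:
play_rows(
  translation=[
    [0, 0, 0.2],
    [0, 0, 0.3],
    [0, 0, 0.3],
    [0, 0, 0.2],
    [0, 0, 0],
  ],
  turn=[0, 0, 0, 0, 0],
)

```text
time: 21.9
ee_pos: [0.6781, -0.2056, 0.1053]
ee_rot: [0.0, 0.069, 0.998, -0.0]
force: [0.2, 0.8, -3.0]
opening: 0.0179
```

```bash
cat > sl.py <<'E'
from h import *
import sys
s=st(); b=optics.camera('side'); cv2.imwrite(f'pics/{sys.argv[1]}.png',b); C=cam('side')
L=[(np.round(d['pixel']).tolist(),round(d['p'],2)) for d in optics.look_for('side','scoop_lip')]; print('lip',L)
print('nuts',[(np.round(d['pixel']).tolist(),round(d['p'],2)) for d in optics.look_for('side','nut1_mid')])
g=np.array(s['ee_pos'])+[0,0,.016]; ux=-np.array([.9905,-.137,0])
for th in range(0,75,10):
    t=np.radians(th); f=lambda x,z: g+ux*(x*np.cos(t)+z*np.sin(t))+np.array([0,0,-x*np.sin(t)+z*np.cos(t)])
    print(th,'lip px',proj(C,f(160,-37) if 0 else f(.160,-.037)).round(), 'backtop',proj(C,f(.057,.014)).round(),'rear',proj(C,f(-.038,0)).round())
E
python3 sl.py sd7
```

```text
t 21.9 pos [ 0.6781 -0.2056  0.1053] yaw(y axis) 82.1 F [ 0.2   0.83 -3.01] T [-0.01 -0.27 -0.02] open 0.0179
lip [([306.0, 247.0], 0.87)]
nuts [([287.0, 254.0], 0.3)]
0 lip px [275. 256.] backtop [315. 234.] rear [349. 229.]
10 lip px [278. 261.] backtop [314. 237.] rear [349. 228.]
20 lip px [283. 266.] backtop [313. 239.] rear [349. 226.]
30 lip px [289. 269.] backtop [314. 242.] rear [348. 225.]
40 lip px [296. 271.] backtop [315. 244.] rear [347. 224.]
50 lip px [304. 272.] backtop [317. 245.] rear [346. 223.]
60 lip px [313. 272.] backtop [319. 246.] rear [344. 222.]
70 lip px [322. 271.] backtop [321. 247.] rear [342. 222.]
```

Request:
play_rows(
  translation=[
    [0, 0, -0.5],
    [0, 0, -0.5],
    [0, 0, 0],
  ],
  turn=[0, 0, 0],
  jaw=0.8,
)

```text
time: 22.35
ee_pos: [0.6773, -0.2053, 0.0935]
ee_rot: [-0.001, 0.069, 0.998, 0.0]
force: [-1.0, 0.3, -2.7]
opening: 0.0186
```

Request:
play_rows(
  translation=[
    [0, 0, 0],
    [0, 0, 0],
  ],
  turn=[0, 0],
  jaw=0.7,
)

```text
time: 22.55
ee_pos: [0.6779, -0.2055, 0.0949]
ee_rot: [0.0, 0.069, 0.998, -0.0]
force: [-0.4, 0.2, -2.8]
opening: 0.0181
```

```bash
python3 -c "
from h import *
st()"
```

```text
t 22.55 pos [ 0.6779 -0.2055  0.0949] yaw(y axis) 82.1 F [-0.41  0.25 -2.82] T [-0.02 -0.26 -0.05] open 0.0181
```

Request:
play_rows(
  translation=[
    [0, 0, 0],
    [0, 0, 0],
  ],
  turn=[0, 0],
  jaw=0.64,
)

```text
time: 22.75
ee_pos: [0.6779, -0.2055, 0.0949]
ee_rot: [0.0, 0.069, 0.998, -0.0]
force: [-0.1, -0.5, -2.8]
opening: 0.0185
```

```bash
python3 -c "
from h import *
st()"
```

```text
t 22.75 pos [ 0.6779 -0.2055  0.0949] yaw(y axis) 82.1 F [-0.14 -0.49 -2.76] T [-0.02 -0.18 -0.  ] open 0.0185
```

Request:
play_rows(
  translation=[
    [0, 0, 0],
    [0, 0, 0],
  ],
  turn=[0, 0],
  jaw=0.62,
)

```text
time: 22.95
ee_pos: [0.6779, -0.2055, 0.0949]
ee_rot: [0.0, 0.069, 0.998, -0.0]
force: [-0.2, 0.6, -3.1]
opening: 0.0182
```

```bash
python3 -c "
from h import *
st()"
```

```text
t 22.95 pos [ 0.6779 -0.2055  0.0949] yaw(y axis) 82.1 F [-0.22  0.63 -3.05] T [-0.02 -0.22 -0.01] open 0.0182
```

Request:
play_rows(
  translation=[
    [0, 0, 0],
    [0, 0, 0],
  ],
  turn=[0, 0],
  jaw=0.605,
)

```text
time: 23.15
ee_pos: [0.6779, -0.2055, 0.0948]
ee_rot: [0.0, 0.069, 0.998, -0.0]
force: [0.3, -0.7, -3.8]
opening: 0.0176
```

```bash
python3 sl.py sd8; python3 -c "
import cv2,numpy as np
for n in ('sd7','sd8'):
    a=cv2.imread('pics/sd6.png').astype(int); b=cv2.imread(f'pics/{n}.png').astype(int); print(n,np.abs(b-a)[200:300,240:370].mean())
print(np.abs(cv2.imread('pics/sd7.png').astype(int)-cv2.imread('pics/sd8.png'))[200:300,240:370].mean())"
```

```text
t 23.15 pos [ 0.6779 -0.2055  0.0948] yaw(y axis) 82.1 F [ 0.27 -0.65 -3.78] T [-0.02 -0.25 -0.01] open 0.0176
lip [([304.0, 244.0], 0.76)]
nuts []
0 lip px [275. 258.] backtop [314. 237.] rear [348. 232.]
10 lip px [278. 264.] backtop [313. 239.] rear [348. 230.]
20 lip px [283. 268.] backtop [313. 242.] rear [348. 229.]
30 lip px [289. 271.] backtop [313. 244.] rear [348. 227.]
40 lip px [296. 274.] backtop [314. 246.] rear [346. 226.]
50 lip px [304. 275.] backtop [316. 248.] rear [345. 226.]
60 lip px [312. 274.] backtop [318. 249.] rear [343. 225.]
70 lip px [321. 273.] backtop [321. 250.] rear [341. 225.]
sd7 12.52471794871795
sd8 15.784615384615385
7.181230769230769
```

Request:
play_rows(
  translation=[
    [0, 0, 0],
    [0, 0, 0],
  ],
  turn=[0, 0],
  jaw=0.585,
)

```text
time: 23.5
ee_pos: [0.6778, -0.2055, 0.0948]
ee_rot: [-0.0, 0.069, 0.998, 0.0]
force: [0.5, -0.3, -3.3]
opening: 0.0181
```

```bash
python3 -c "
from h import *
st()"
```

```text
t 23.5 pos [ 0.6778 -0.2055  0.0948] yaw(y axis) 82.1 F [ 0.45 -0.35 -3.29] T [-0.01 -0.21 -0.02] open 0.0181
```

Request:
play_rows(
  translation=[
    [0, 0, 0],
    [0, 0, 0],
  ],
  turn=[0, 0],
  jaw=0.57,
)

```text
time: 23.7
ee_pos: [0.6779, -0.2055, 0.0948]
ee_rot: [0.0, 0.069, 0.998, -0.0]
force: [0.2, 0.8, -2.2]
opening: 0.0184
```

```bash
python3 -c "
from h import *
st()"
```

```text
t 23.7 pos [ 0.6779 -0.2055  0.0948] yaw(y axis) 82.1 F [ 0.17  0.82 -2.25] T [-0.07 -0.26  0.03] open 0.0184
```

Request:
play_rows(
  translation=[
    [0, 0, 0],
    [0, 0, 0],
  ],
  turn=[0, 0],
  jaw=0.555,
)

```text
time: 23.9
ee_pos: [0.6779, -0.2055, 0.0948]
ee_rot: [0.0, 0.069, 0.998, -0.0]
force: [0.1, -0.4, -2.4]
opening: 0.0192
```

```bash
python3 -c "
from h import *
st()"
```

```text
t 23.9 pos [ 0.6779 -0.2055  0.0948] yaw(y axis) 82.1 F [ 0.08 -0.41 -2.44] T [-0.01 -0.28  0.  ] open 0.0192
```

Request:
play_rows(
  translation=[
    [0, 0, 0],
  ],
  turn=[0],
  jaw=0.545,
)

```text
time: 24.0
ee_pos: [0.6778, -0.2055, 0.0948]
ee_rot: [-0.0, 0.069, 0.998, 0.0]
force: [0.3, -0.1, -2.4]
opening: 0.0194
```

```bash
python3 -c "
from h import *
st()"
```

```text
t 24.0 pos [ 0.6778 -0.2055  0.0948] yaw(y axis) 82.1 F [ 0.29 -0.1  -2.37] T [-0.02 -0.26 -0.03] open 0.0194
```

Request:
play_rows(
  translation=[
    [0, 0, 0],
    [0, 0, 0],
  ],
  turn=[0, 0],
  jaw=0.54,
)

```text
time: 24.2
ee_pos: [0.6779, -0.2055, 0.0948]
ee_rot: [0.0, 0.069, 0.998, -0.0]
force: [-0.6, -0.6, -1.8]
opening: 0.0197
```

```bash
python3 -c "
from h import *
st()"
```

```text
t 24.2 pos [ 0.6779 -0.2055  0.0948] yaw(y axis) 82.1 F [-0.61 -0.58 -1.8 ] T [ 0.02 -0.11  0.  ] open 0.0197
```

Request:
play_rows(
  translation=[
    [0, 0, 0],
    [0, 0, 0],
  ],
  turn=[0, 0],
  jaw=0.535,
)

```text
time: 24.4
ee_pos: [0.6778, -0.2055, 0.0948]
ee_rot: [-0.0, 0.069, 0.998, 0.0]
force: [-0.3, 0.4, -1.9]
opening: 0.0199
```

```bash
python3 -c "
from h import *
st()"
```

```text
t 24.4 pos [ 0.6778 -0.2055  0.0948] yaw(y axis) 82.1 F [-0.31  0.38 -1.91] T [ 0.03  0.   -0.02] open 0.0199
```

Request:
play_rows(
  translation=[
    [-0.25, 0.03, 0.5],
    [-0.25, 0.03, 0.5],
    [-0.25, 0.03, 0.5],
    [-0.25, 0.03, 0.5],
    [-0.25, 0.04, 0.5],
    [-0.25, 0.04, 0.5],
    [0, 0, 0],
  ],
  turn=[0, 0, 0, 0, 0, 0, 0],
)

```text
time: 25.1
ee_pos: [0.6628, -0.2036, 0.1258]
ee_rot: [0.0, 0.069, 0.998, -0.0]
force: [0.7, 0.1, -0.2]
opening: 0.02
```

```bash
python3 sl.py sd9; python3 -c "
import cv2,numpy as np
a=[cv2.resize(cv2.imread(f'pics/{n}.png')[200:320,230:370],(400,343)) for n in ('sd8','sd9')]; cv2.imwrite('pics/c9.png',np.hstack(a))"
```

```text
t 25.1 pos [ 0.6628 -0.2036  0.1258] yaw(y axis) 82.1 F [ 0.72  0.08 -0.16] T [ 0.03 -0.04  0.04] open 0.02
lip [([301.0, 246.0], 0.63), ([223.0, 148.0], 0.3)]
nuts []
0 lip px [269. 252.] backtop [309. 230.] rear [345. 225.]
10 lip px [272. 258.] backtop [308. 233.] rear [345. 224.]
20 lip px [277. 263.] backtop [308. 235.] rear [344. 222.]
30 lip px [284. 266.] backtop [309. 238.] rear [344. 221.]
40 lip px [291. 268.] backtop [310. 240.] rear [343. 219.]
50 lip px [299. 270.] backtop [312. 242.] rear [341. 219.]
60 lip px [308. 269.] backtop [314. 243.] rear [339. 218.]
70 lip px [317. 268.] backtop [317. 244.] rear [337. 218.]
```

View pics/c9.png

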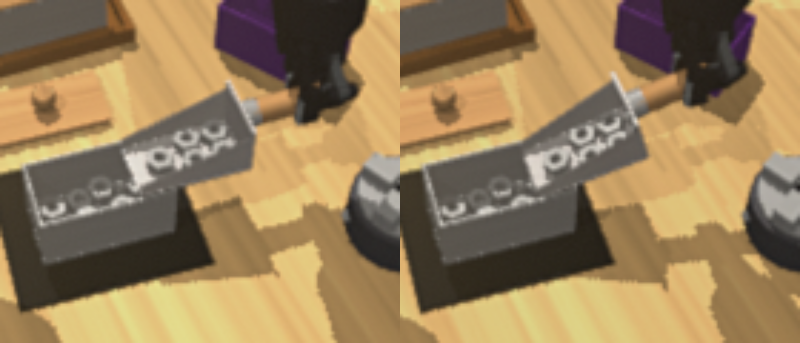

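Request:
play_rows(
  translation=[
    [-0.37, 0.05, 0.45],
    [-0.37, 0.05, 0.45],
    [-0.37, 0.05, 0.45],
    [-0.37, 0.05, 0.45],
    [-0.37, 0.05, 0.45],
    [-0.37, 0.05, 0.45],
    [0, 0, 0],
  ],
  turn=[0, 0, 0, 0, 0, 0, 0],
  jaw=0.537,
)

```text
time: 25.95
ee_pos: [0.6405, -0.2006, 0.1528]
ee_rot: [0.0, 0.069, 0.998, -0.0]
force: [0.2, 0.5, -0.5]
opening: 0.0201
```

```bash
cat > ang.py <<'E'
from h import *
import sys
s=st(); b=optics.camera('side'); cv2.imwrite(f'pics/{sys.argv[1]}.png',b); C=cam('side')
g0=np.array(s['ee_pos'])+[0,0,.0159]; u=np.array([.9905,-.137,0]); v=np.array([.137,.9905,0])
# sample white edge of back wall top: score mean brightness along the predicted line
gray=cv2.GaussianBlur(cv2.cvtColor(b,cv2.COLOR_BGR2GRAY),(0,0),0.7).astype(np.float32)
best=[]
for th in range(-5,80,3):
  t=np.radians(th)
  for sx in np.arange(-.012,.0121,.004):
    for sz in np.arange(-.012,.0121,.004):
      f=lambda x,y,z: g0-u*((x+sx)*np.cos(t)+(z)*np.sin(t))+v*y+np.array([0,0,-(x+sx)*np.sin(t)+z*np.cos(t)+sz])
      on=[proj(C,f(.056,y,.014)) for y in np.linspace(-.028,.028,15)]
      o1=[proj(C,f(.066,y,.008)) for y in np.linspace(-.024,.024,15)]
      o2=[proj(C,f(.054,y,.002)) for y in np.r_[np.linspace(-.028,-.018,7),np.linspace(.018,.028,7)]]
      S=lambda L:cv2.remap(gray,np.array(L,np.float32)[:,:1],np.array(L,np.float32)[:,1:],cv2.INTER_LINEAR).mean()
      best.append((S(on)-.5*S(o1),th,round(float(sx),3),round(float(sz),3)))
best.sort(reverse=True); print(best[:6])
E
python3 ang.py sd10; python3 - <<'E'
from h import *
for n in ('scene','side'):
    a=optics.camera(n); cv2.imwrite(f'pics/x_{n}.png',a); print(n,[(np.round(d['pixel']).tolist(),round(d['p'],2)) for d in optics.look_for(n,'nut1_mid')],[(np.round(d['pixel']).tolist(),round(d['p'],2)) for d in optics.look_for(n,'scoop_lip')])
E
```

```text
t 25.95 pos [ 0.6405 -0.2006  0.1528] yaw(y axis) 82.1 F [ 0.22  0.47 -0.46] T [ 0.07  0.14 -0.05] open 0.0201
[(np.float32(97.569595), 37, 0.004, 0.012), (np.float32(97.254456), 40, 0.004, 0.012), (np.float32(97.049904), 31, 0.0, 0.0), (np.float32(96.85299), 28, 0.0, 0.0), (np.float32(95.99734), 34, 0.004, 0.012), (np.float32(95.81975), 25, 0.0, 0.0)]
scene [] [([238.0, 198.0], 0.58)]
side [([287.0, 249.0], 0.54)] [([301.0, 245.0], 0.97)]
```

Request:
play_rows(
  translation=[
    [-0.37, 0.05, 0.29],
    [-0.37, 0.05, 0.29],
    [-0.37, 0.05, 0.29],
    [-0.37, 0.05, 0.29],
    [-0.37, 0.05, 0.29],
    [0, 0, 0],
    [0, 0, 0],
    [0, 0, 0],
  ],
  turn=[0, 0, 0, 0, 0, 0, 0, 0],
)

```text
time: 27.1
ee_pos: [0.6223, -0.198, 0.1664]
ee_rot: [0.0, 0.069, 0.998, -0.0]
force: [0.3, 0.2, 0.7]
opening: 0.0197
```

```bash
python3 ang.py sd11
```

```text
t 27.1 pos [ 0.6223 -0.198   0.1664] yaw(y axis) 82.1 F [0.29 0.25 0.74] T [ 0.07  0.14 -0.03] open 0.0197
[(np.float32(90.10127), 40, 0.0, 0.004), (np.float32(89.9182), 37, 0.0, 0.004), (np.float32(89.737305), 34, -0.004, -0.008), (np.float32(89.730835), 43, 0.004, 0.012), (np.float32(89.588806), 34, 0.0, 0.004), (np.float32(89.53027), 31, 0.0, 0.008)]
```

Request:
play_rows(
  translation=[
    [-0.42, 0.06, 0.22],
    [-0.42, 0.06, 0.22],
    [-0.42, 0.06, 0.22],
    [-0.42, 0.06, 0.22],
    [-0.42, 0.06, 0.22],
    [0, 0, 0],
    [0, 0, 0],
    [0, 0, 0],
    [0, 0, 0],
  ],
  turn=[0, 0, 0, 0, 0, 0, 0, 0, 0],
)

```text
time: 28.05
ee_pos: [0.6012, -0.195, 0.1772]
ee_rot: [-0.0, 0.069, 0.998, -0.0]
force: [-0.1, -0.1, -0.2]
opening: 0.0196
```

```bash
python3 ang.py sd12; python3 - <<'E'
from h import *
for n in ('scene','side','wrist'):
    a=optics.camera(n); cv2.imwrite(f'pics/y_{n}.png',a); print(n,[(np.round(d['pixel']).tolist(),round(d['p'],2)) for d in optics.look_for(n,'nut1_mid')],[(np.round(d['pixel']).tolist(),round(d['p'],2)) for d in optics.look_for(n,'scoop_lip')])
E
```

```text
t 28.05 pos [ 0.6012 -0.195   0.1772] yaw(y axis) 82.1 F [-0.12 -0.12 -0.24] T [0.06 0.19 0.03] open 0.0196
[(np.float32(90.916595), -5, 0.008, 0.012), (np.float32(90.34938), -5, 0.0, 0.012), (np.float32(90.049416), -2, -0.004, 0.012), (np.float32(89.90056), -5, -0.004, 0.008), (np.float32(89.77903), 1, -0.004, 0.012), (np.float32(89.745544), -5, -0.004, 0.004)]
scene [] [([237.0, 186.0], 0.86)]
side [([259.0, 276.0], 0.27)] [([296.0, 244.0], 0.83)]
wrist [([262.0, 100.0], 0.71), ([300.0, 86.0], 0.26), ([279.0, 212.0], 0.25)] [([280.0, 210.0], 0.63)]
```

Request:
play_rows(
  translation=[
    [-0.37, 0.05, 0.15],
    [-0.37, 0.05, 0.15],
    [-0.37, 0.05, 0.15],
    [-0.37, 0.05, 0.15],
    [-0.37, 0.05, 0.15],
    [-0.37, 0.05, 0.15],
    [0, 0, 0],
    [0, 0, 0],
    [0, 0, 0],
  ],
  turn=[0, 0, 0, 0, 0, 0, 0, 0, 0],
)

```text
time: 29.45
ee_pos: [0.579, -0.192, 0.1862]
ee_rot: [-0.0, 0.069, 0.998, 0.0]
force: [-0.3, -0.3, -1.1]
opening: 0.0198
```

Request:
play_rows(
  translation=[
    [0, 0, 0],
    [0, 0, 0],
    [0, 0, 0],
    [0, 0, 0],
  ],
  turn=[0, 0, 0, 0],
  jaw=1,
  newtons=100,
)

```text
time: 29.85
ee_pos: [0.579, -0.192, 0.1863]
ee_rot: [-0.0, 0.069, 0.998, 0.0]
force: [0.9, 0.8, -1.5]
opening: 0.0187
```

Request:
play_rows(
  translation=[
    [0, 0, 0.4],
    [0, 0, 0.8],
    [0, 0, 0.8],
    [0, 0, 0],
    [0, 0, 0],
  ],
  turn=[0, 0, 0, 0, 0],
)

```text
time: 30.35
ee_pos: [0.5792, -0.1921, 0.2066]
ee_rot: [0.0, 0.069, 0.998, -0.0]
force: [0.3, 0.5, -1.9]
opening: 0.0184
```

```bash
python3 - <<'E'
from h import *
st(); F=[];T=[]
ims=[]
for n,(r0,r1,c0,c1) in (('side',(190,310,220,360)),('wrist',(0,420,0,560)),('scene',(130,235,180,300))):
    a=optics.camera(n); s=readout.observe(); F.append(s['force']); T.append(s['torque']); cv2.imwrite(f'pics/z_{n}.png',a); ims.append(cv2.resize(a[r0:r1,c0:c1],(400,300)))
for n in ('side','wrist','scene','side'): optics.look_for(n,'nut1_mid'); s=readout.observe(); F.append(s['force']); T.append(s['torque'])
print(np.mean(F,0).round(2),np.mean(T,0).round(3)); print(np.round([f[2] for f in F],2))
cv2.imwrite('pics/c12.png',np.vstack([np.hstack(ims[:2]),np.hstack([ims[2],ims[2]*0])]))
E
```

```text
t 30.35 pos [ 0.5792 -0.1921  0.2066] yaw(y axis) 82.1 F [ 0.29  0.5  -1.87] T [-0.   -0.05  0.03] open 0.0184
[ 0.04 -0.05 -1.46] [ 0.003 -0.045 -0.005]
[-1.91 -1.72 -1.28 -1.25 -1.05 -1.38 -1.61]
```

Request:
play_rows(
  translation=[
    [0, 0, 1],
    [0, 0, 2.5],
    [0, 0, 2.5],
    [-0.67, -0.92, 0],
    [-1.34, -1.84, 0],
    [-1.34, -1.84, 0],
    [-1.34, -1.84, 0],
    [-1.34, -1.84, 0],
    [-1.34, -1.84, 0],
    [-1.34, -1.84, 0],
    [-1.34, -1.84, 0],
    [-1.34, -1.84, 0],
    [-1.34, -1.84, 0],
    [-0.67, -0.92, 0],
    [0, 0, -2],
    [0, 0, -3],
    [0, 0, -3],
    [0, 0, -2.5],
    [0, 0, -1.5],
    [0, 0, 0],
  ],
  turn=[0, 0, 0, 0, 0, 0, 0, 0, 0, 0, 0, 0, 0, 0, 0, 0, 0, 0, 0, 0],
)

```text
time: 32.7
ee_pos: [0.444, -0.3749, 0.1442]
ee_rot: [-0.001, 0.069, 0.998, 0.001]
force: [-1.1, 0.4, -1.2]
opening: 0.0187
```

```bash
python3 ang.py sd13; python3 - <<'E'
from h import *
for n in ('scene','side'):
    a=optics.camera(n); print(n,[(np.round(d['pixel']).tolist(),round(d['p'],2)) for d in optics.look_for(n,'nut1_mid')],[(np.round(d['pixel']).tolist(),round(d['p'],2)) for d in optics.look_for(n,'scoop_lip')])
C=cam('side'); s=readout.observe(); g=np.array(s['ee_pos'])+[0,0,.0159]; u=np.array([.9905,-.137,0])
for th in (40,50,60,70):
    t=np.radians(th); print(th,proj(C,g-u*(.16*np.cos(t)-.037*np.sin(t))+np.array([0,0,-.16*np.sin(t)-.037*np.cos(t)])).round())
E
```

```text
t 32.7 pos [ 0.444  -0.3749  0.1442] yaw(y axis) 82.1 F [-1.09  0.44 -1.2 ] T [-0.   -0.06 -0.02] open 0.0187
[(np.float32(101.56745), 43, -0.012, 0.012), (np.float32(101.37789), 43, -0.012, 0.008), (np.float32(100.92161), 40, -0.012, 0.012), (np.float32(100.63998), 46, -0.012, 0.004), (np.float32(100.57641), 43, -0.012, 0.004), (np.float32(100.42914), 46, -0.012, 0.0)]
scene [([371.0, 234.0], 0.71)] [([191.0, 154.0], 0.97), ([404.0, 244.0], 0.27)]
side [] [([268.0, 341.0], 0.63)]
40 [238. 356.]
50 [249. 356.]
60 [260. 354.]
70 [272. 352.]
```

Request:
play_rows(
  translation=[
    [0, 0, 0],
    [0, 0, -0.3],
    [0.95, -0.13, -0.46],
    [0.95, -0.13, -0.46],
    [0.95, -0.13, -0.46],
    [0.95, -0.13, -0.46],
    [0.83, -0.12, -0.66],
    [0.83, -0.12, -0.66],
    [0.83, -0.12, -0.66],
    [0.83, -0.12, -0.66],
    [0, 0, 0],
  ],
  turn=[0, 0, 0, 0, 0, 0, 0, 0, 0, 0, 0],
  jaw=0.6,
  newtons=20,
)

```text
time: 34.15
ee_pos: [0.5172, -0.3859, 0.0974]
ee_rot: [-0.0, 0.069, 0.998, 0.0]
force: [1.8, -1.9, 1.7]
opening: 0.0185
```

```bash
python3 ang.py sd14
```

```text
t 34.15 pos [ 0.5172 -0.3859  0.0974] yaw(y axis) 82.1 F [ 1.83 -1.93  1.68] T [-0.15 -0.24  0.06] open 0.0185
[(np.float32(116.36888), -5, -0.004, 0.012), (np.float32(113.85918), -2, -0.004, 0.012), (np.float32(113.833466), -5, -0.004, 0.008), (np.float32(113.34018), 31, 0.004, 0.008), (np.float32(112.90102), 28, 0.004, 0.012), (np.float32(112.54885), 25, 0.004, 0.012)]
```

Request:
play_rows(
  translation=[
    [0.63, -0.09, -0.86],
    [0.63, -0.09, -0.86],
    [0.63, -0.09, -0.86],
    [0.63, -0.09, -0.86],
    [0.32, -0.04, -0.8],
    [0.32, -0.04, -0.8],
    [0.32, -0.04, -0.8],
    [0.32, -0.04, -0.8],
    [0.32, -0.04, -0.7],
    [0, 0, 0],
    [0, 0, 0],
  ],
  turn=[0, 0, 0, 0, 0, 0, 0, 0, 0, 0, 0],
)

```text
time: 35.3
ee_pos: [0.5571, -0.3915, 0.0244]
ee_rot: [-0.0, 0.069, 0.998, 0.0]
force: [0.2, -0.1, -1.3]
opening: 0.0185
```

```bash
python3 ang.py sd15
```

```text
t 35.3 pos [ 0.5571 -0.3915  0.0244] yaw(y axis) 82.1 F [ 0.2  -0.06 -1.32] T [-0.04 -0.1  -0.  ] open 0.0185
[(np.float32(156.5305), 7, 0.004, 0.012), (np.float32(155.54756), 4, 0.004, 0.008), (np.float32(154.29826), 1, 0.004, 0.004), (np.float32(154.03928), 10, 0.004, 0.012), (np.float32(153.35907), -5, 0.008, 0.004), (np.float32(153.33958), 4, 0.004, 0.004)]
```

Request:
play_rows(
  translation=[
    [0, 0, -0.1],
    [0, 0, 0],
  ],
  turn=[0, 0],
  jaw=0.535,
)

```text
time: 35.55
ee_pos: [0.5574, -0.3916, 0.024]
ee_rot: [0.0, 0.069, 0.998, 0.0]
force: [0.3, -0.2, 2.2]
opening: 0.0196
```

Request:
play_rows(
  translation=[
    [0, 0, 0],
    [0, 0, 0],
    [0, 0, 0],
    [0, 0, 0],
    [0, 0, 0],
    [0, 0, 1],
    [0, 0, 2],
    [0, 0, 3],
    [0, 0, 3],
    [0, 0, 3],
    [0, 0, 3],
    [0, 0, 3],
    [-1, 1, 3],
    [-2, 2, 0],
    [-2, 2, 0],
    [-2, 2, 0],
    [-2, 2, 0],
    [-1, 1, 0],
    [0, 0, 0],
  ],
  turn=[0, 0, 0, 0, 0, 0, 0, 0, 0, 0, 0, 0, 0, 0, 0, 0, 0, 0, 0],
  jaw=-1,
)

```text
time: 37.45
ee_pos: [0.4565, -0.2907, 0.2356]
ee_rot: [0.001, 0.069, 0.998, -0.0]
force: [0.2, -0.8, 0.2]
opening: 0.0854
```

```bash
python3 - <<'E'
from h import *
st(); ims=[]
for n,(r0,r1,c0,c1) in (('side',(170,380,180,390)),('wrist',(0,420,0,560)),('scene',(130,270,120,440))):
    a=optics.camera(n); cv2.imwrite(f'pics/e_{n}.png',a); ims.append(a[r0:r1,c0:c1])
    for k in ('nut1_mid','scoop_grip','tin_a_mid','lid_a_knob'): print(n,k,[(np.round(d['pixel']).tolist(),round(d['p'],2)) for d in optics.look_for(n,k)])
top=np.hstack([cv2.resize(ims[0],(340,340),interpolation=cv2.INTER_CUBIC),cv2.resize(ims[1],(453,340))])
bot=cv2.resize(ims[2],(590,258),interpolation=cv2.INTER_CUBIC)
cv2.imwrite('pics/final.png',np.vstack([top,np.hstack([bot,np.zeros((258,203,3),np.uint8)])]))
E
```

```text
t 37.45 pos [ 0.4565 -0.2907  0.2356] yaw(y axis) 82.1 F [ 0.23 -0.79  0.16] T [-0.01  0.01  0.03] open 0.0854
side nut1_mid []
side scoop_grip [([288.0, 342.0], 0.62), ([217.0, 149.0], 0.46)]
side tin_a_mid [([219.0, 163.0], 0.73)]
side lid_a_knob [([217.0, 150.0], 0.86), ([214.0, 135.0], 0.58)]
wrist nut1_mid [([302.0, 380.0], 0.62), ([389.0, 234.0], 0.55)]
wrist scoop_grip [([198.0, 197.0], 0.59), ([412.0, 228.0], 0.51)]
wrist tin_a_mid []
wrist lid_a_knob []
scene nut1_mid []
scene scoop_grip [([186.0, 182.0], 0.72)]
scene tin_a_mid [([407.0, 247.0], 0.58)]
scene lid_a_knob [([469.0, 254.0], 0.93), ([414.0, 221.0], 0.55)]
```

View pics/final.png

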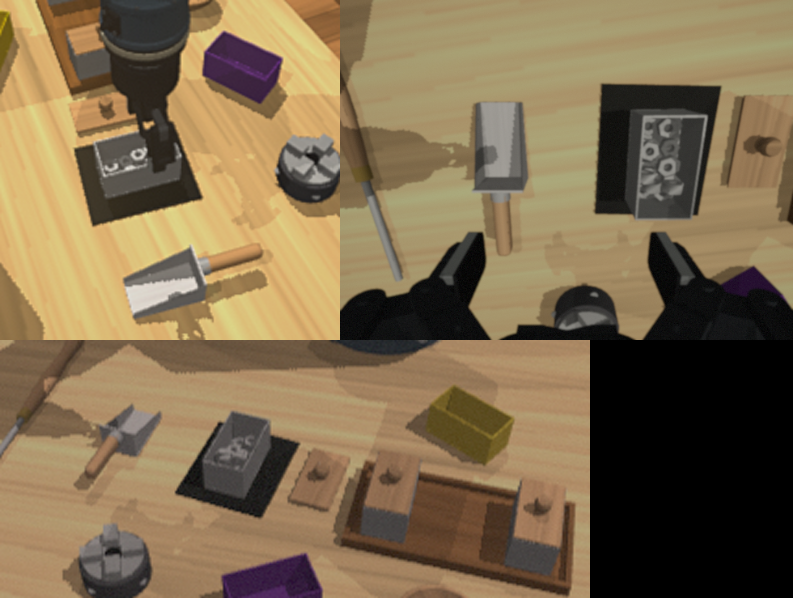

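```bash
python3 - <<'E'
from h import *
C=cam('wrist')
t=np.array([plane(C,p,.068) for p in ((372,138),(452,141),(441,269),(363,268))]); m=np.array([plane(C,p,.004) for p in ((323,104),(470,106),(449,263),(316,263))])
print('tin',t.mean(0).round(3),'mat',m.mean(0).round(3))
job.hand_in(); st()
E
```

```text
tin [ 0.487 -0.179] mat [ 0.486 -0.176]
the job is handed in; nothing more can be done
the job is handed in; nothing more can be done
```

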